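# Fit the grinding disc to the flat-lap machine

### The arm

A 6-joint arm with a two-finger parallel gripper is mounted at the origin on the work surface; the furniture and walls round the work are solid. World frame = base frame: x ahead of the robot, y to its left, z up, the work surface at z = 0. Lengths are in m, angles in rad, forces in N, time in s.
With the tool pointing down it reaches from about 0.25 to 0.775 m from the base axis. Payload 4 kg.
Tool frame: the origin (TCP) lies on the centre line of the jaws, within the pads' length; the fingertips stand bot.tcp_to_tips ahead of it and the grasp point (between the pads) lies 2 mm behind it (bot.tcp_to_tips is the distance from the TCP to the fingertips, in m); z points along the fingers, y is the direction in which the jaws open and shut (so a half turn about z gives the same grasp; the last joint's range is limited). The gripper opens to 94 mm and grips with 3 to 60 N. Pads are 16 mm wide; open, the fingers measure 119 mm over their backs; the gripper's body (75 mm by 177 mm) begins 78 mm behind the grasp point.
Start: joints at [-1.33, 0.087, 1.371, -0, 1.684, -0.103], TCP at [0.185, -0.518, 0.189] pointing down, gripper open.
Joint ranges: [-3.1, 3.1], [-0.76, 2.03], [0.27, 2.55], [-1.08, 4.22], [0.17, 2.65], [-2.57, 2.57]. Speed limits (rad/s): [2.79, 2.79, 3.14, 3.14, 3.14, 3.14].

### API

Orientations are given as a 3x3 rotation matrix whose columns are the frame's x, y, z axes.
In Python, from bench import bot, hand, planner, monitor, viewer gives the robot as it stands. The module is installed in compiled form; this text tells all that it offers. Calls block until the motion is done:
- bot.move_ptp(position, orientation): joint-space move of the TCP to a pose.
- bot.move_straight(position, rate=0.15, rotation=None, stop_force=None): straight line of the TCP; rotation=None keeps the orientation; rate is the mean speed in m/s. With stop_force (N) it stops when the force on the tool has changed by that much, and returns True; else False.
- bot.move_j(angles): joint-space move.
- hand.gripper_open() and hand.close_gripper(): open the fingers fully, or close them until they stop; the grip force is fixed at half the most.
- bot.sleep(seconds).
- planner.inverse_kinematics(position, orientation): joint angles nearest the present ones, or None.
- monitor.sense(): the state.
- viewer.get_image(name): name is "scene" or "top" or "wrist"; returns the picture (480x640x3 uint8, red, green, blue); there is no depth.
- viewer.camera_info(name): a dict with "fx", "fy", "cx", "cy" (pixels), "distortion" ([k1, k2, p1, p2, k3] as OpenCV has them; the pictures are not rectified), "T" (4x4, takes a point from camera to world coordinates). Camera axes: x right, y down, z forward; pixel columns grow to the right and rows downward; lengths in m; the calibration is good to about 2 mm. A picture is of the moment at which its call begins: read the wrist's pose just before it. camera_info takes no time and is no camera call; for the wrist camera it gives the pose at the moment of the call.
A pose or a line that the arm cannot do raises bot.Unreachable and nothing moves.
- bot.finish_job(): hands the job in, once; it reports no verdict.
The state is a dict: "t": time; "joint_positions": joint angles; "joint_velocities": joint speeds; "tau": joint torques, N m; "tool_pos": TCP position; "tool_rot": TCP orientation; "wrist_force": force on the tool from outside, world axes, zero at the start; "ft_torque": the same for the moment, N m; "grip_width": finger opening in m.
Only numpy, scipy, OpenCV 4.12 (cv2) and the standard library are available. Lean on these libraries where they do the work, as an engineer would, in place of code of your own. Each camera call takes 0.05 s, during which the arm holds its last target. There are 200 camera calls.

### The job

Fit the grinding disc to the flat-lap machine so that sherds can be ground on it: pick the disc up by its boss, lower it over the spindle and, pressing only lightly, turn it until its three holes find the drive studs and it goes down flat and fully home on the drive plate. Then fold the catch at the top of the spindle down flat across the boss, so that the disc cannot lift off. Be gentle with the machine, never forcing or dropping anything on it, and leave the vials, glue bottle and loupe where they stand.

Things in the scene. Friction and masses are not known exactly. Their poses are not given: they have to be found in the camera images.
- disc_grip (a point): Loose grinding disc lying boss up: aluminium plate, diameter 140, 10 mm thick, brown abrasive band near its rim; black round boss in the middle, diameter 44, 32 mm tall (48 wide in its lowest 2 mm). An 18 mm bore runs right through. 0.35 to 0.57 kg. The point is on the axis half-way up the boss: 26 mm above the underside, 16 above the plate's face, 16 below the boss's top.
- disc_hole (a point): Centre, on the plate's upper face, of the first of the disc's three round through holes: diameter 10 mm, 120 degrees apart on a circle of radius 42 mm about the bore. Axes as disc_grip's, whose +x axis points to this hole.
- spindle_seat (a point): Point on the machine's spindle axis at the height where the disc's underside rests, 57 mm above the table: the top of 3 pads near the drive plate's rim. The plate (diameter 120) sits on a rubber cushion, yielding 1 mm at 10 N; it has 3 upright studs 120 degrees apart on radius 42, diameter 8, rising 9 mm above this point, chamfered 1.5. It stands at any angle, not reported, and its gear keeps it from turning. Axes as the machine's.
- spindle_nose (a point): Top of the fixed steel spindle, diameter 16 mm, 40 mm above spindle_seat, chamfered over its last 3 mm; above it only a fork and the catch, within 8 mm of the axis. A disc on the spindle whose holes miss the studs rests on them 9 mm too high; its holes begin to sink within about 3 degrees of line-up and pass within about 1.5 degrees, then it hardly turns.
- lap_machine: Flat-lap grinding machine, fixed: light grey housing 228 x 190 x 44 mm with a dark control strip (red switch, black knob) along its front (-x), and a black splash bowl on top, outside diameter 185, inside 171, rim 73.5 mm above the table. Origin on the spindle axis at table level, z up; the housing reaches from x = -131 to +97 mm, y = -95 to +95; a drain nozzle at -y.
- catch (a joint): Brass catch hinged in the spindle's fork: 0 = upright (starts at 0 to 0.12), pi/2 = folded down flat to the machine's -x side, where it lies 1 to 2 mm above the boss of a disc that is fully home (it cannot fold while the disc is higher). It stays where it is left; about 1 N at its tip moves it.
- catch_tip (a point): Free end of the catch, a bar about 6 mm square reaching 24 mm from its hinge. The hinge is on the spindle axis 46 mm above spindle_seat, its pin along the machine's y. With the catch upright this point is on the axis, 69.5 mm above spindle_seat.
- vial_1: Clear sample vial with white cap, diameter 28, height 52 mm; origin at the centre of its underside. To be left alone.
- vial_2: Clear sample vial with blue cap, diameter 28, height 52 mm; origin at the centre of its underside. To be left alone.
- glue_bottle: White glue bottle with orange nozzle, diameter 38, height 112 mm; origin at the centre of its underside. To be left alone.
- loupe: Black loupe, diameter 38, height 20 mm; origin at the centre of its underside. To be left alone.

How it is judged:
On the way, in this order (a step that is already met when the one before it is completed fails the run):
1. the disc is on the spindle (horizontal distance between disc_grip and spindle_seat below 0.004 m and z of disc_grip in the frame of spindle_seat below 0.062 m), for 0.1 s.
2. the disc is fully home on the drive plate, its holes over the studs (horizontal distance between disc_grip and spindle_seat below 0.003 m and z of disc_grip in the frame of spindle_seat below 0.0275 m and angle between disc_grip's own z axis and vertical below 0.03 rad), for 0.2 s.
At the end, for the whole second after the job is handed in: The disc lies on the drive plate (less than 1.5 mm above fully home, within 3 mm of the spindle axis, tilted less than 0.03 rad) and the catch is folded to more than 1.4 rad; everything is released (all of step 2 and value of joint catch above 1.4 rad); the robot touches nothing.
It fails at once if the machine is forced (contact force between lap_machine and anything else above 30 N).
It fails at once if a vial, the glue bottle or the loupe is shoved more than 2 cm or knocked over (distance of any of vial_1, vial_2, glue_bottle, loupe from where it was at the start of the episode above 0.02 m or angle between any of vial_1, vial_2, glue_bottle's own z axis and vertical above 0.5 rad).
It also fails if it takes over 72 s, if anything falls off the work surface, if the arm or the gripper's body presses on something with over 40 N, if the wrist force passes 120 N, or if a joint passes its speed limit or range.

## Working session

There is one attempt and no reset: what is moved stays moved. The work goes in short steps, each a Python script; the robot and the scene stay as the last script left them, time stands still between calls to the robot, and variables do not carry over. Pictures are saved under pics/ and viewed, about 8 in all and at most 12, crops included, and the job is handed in when it is done.

```bash
mkdir -p pics; python3 - <<'E'
from bench import bot,hand,planner,monitor,viewer
import cv2,numpy as np
s=monitor.sense();print(s['t'],s['tool_pos'],s['grip_width'],bot.tcp_to_tips)
for n in("scene","top","wrist"):
    c=viewer.camera_info(n);im=viewer.get_image(n);cv2.imwrite(f'pics/{n}0.png',im[:,:,::-1]);print(n,{k:(np.round(v,4).tolist()) for k,v in c.items()})
E
```

```text
0.0 [ 0.18523087 -0.51725382  0.1873194 ] 0.09389758316519795 0.017
scene {'fx': 514.9585, 'fy': 514.9585, 'cx': 320.6933, 'cy': 239.1147, 'distortion': [-0.1522, 0.0, 0.0, 0.0, 0.0], 'T': [[-0.6767, -0.3447, 0.6506, 0.0276], [-0.7363, 0.3187, -0.5969, 0.5482], [-0.0016, -0.8829, -0.4695, 0.5173], [0.0, 0.0, 0.0, 1.0]]}
top {'fx': 613.1403, 'fy': 613.1403, 'cx': 311.7782, 'cy': 236.2046, 'distortion': [-0.0502, 0.0, 0.0, 0.0, 0.0], 'T': [[0.0098, -0.9832, 0.1822, 0.4347], [-0.9999, -0.0122, -0.012, 0.0315], [0.014, -0.1821, -0.9832, 1.0572], [0.0, 0.0, 0.0, 1.0]]}
wrist {'fx': 333.092, 'fy': 333.092, 'cx': 319.971, 'cy': 237.5551, 'distortion': [-0.0075, 0.0, 0.0, 0.0, 0.0], 'T': [[0.3378, -0.9155, -0.2186, 0.2479], [-0.9412, -0.329, -0.0769, -0.4953], [-0.0015, 0.2318, -0.9728, 0.3838], [0.0, 0.0, 0.0, 1.0]]}
```

View pics/top0.png

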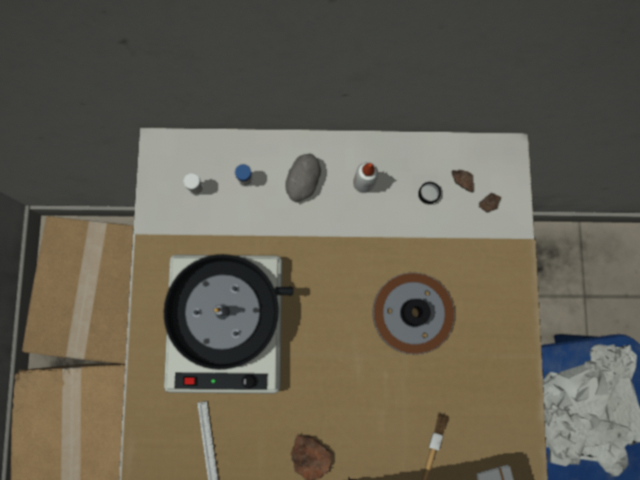

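View pics/scene0.png

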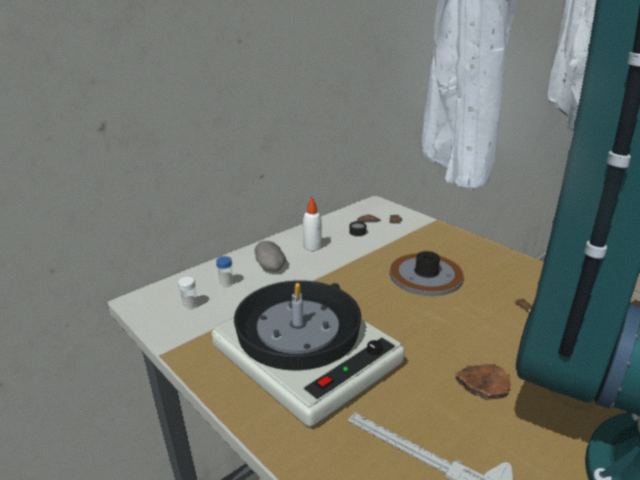

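Top view: the bowl and drive plate are at about (222,310) and the disc boss at about (415,313). The control strip is at the image bottom, so machine −x is close to world −x. Next I'll cast rays and take close looks.

```bash
cat > h.py <<'E'
from bench import bot,hand,planner,monitor,viewer
import cv2,numpy as np
def ray(c,uv,z):
    uv=np.asarray(uv,float).reshape(-1,1,2)
    K=np.array([[c['fx'],0,c['cx']],[0,c['fy'],c['cy']],[0,0,1]])
    p=cv2.undistortPoints(uv,K,np.array(c['distortion'])).reshape(-1,2)
    T=np.array(c['T']);d=np.c_[p,np.ones(len(p))]@T[:3,:3].T;o=T[:3,3]
    return o+d*((z-o[2])/d[:,2])[:,None]
def R(a): # tool down, y axis (jaw) at angle a from world x
    y=np.array([np.cos(a),np.sin(a),0]);z=np.array([0,0,-1.]);return np.c_[np.cross(y,z),y,z]
def shot(n,name):
    c=viewer.camera_info(n);im=viewer.get_image(n)[:,:,::-1].copy();cv2.imwrite('pics/'+name,im);np.save('pics/'+name[:-4]+'.npy',c,allow_pickle=True);return c,im
def S(k=''):
    s=monitor.sense();print(k,round(s['t'],2),np.round(s['tool_pos'],4),'F',np.round(s['wrist_force'],1),'M',np.round(s['ft_torque'],2),'w',round(s['grip_width'],4));return s
E
python3 - <<'E'
from h import *
c=viewer.camera_info('top')
print('disc',ray(c,(415,313),.042),'plate centre',ray(c,(414,313),.01),'bowl',ray(c,(221.5,310.5),.0735),'housing corners',ray(c,[(169,256),(281,256),(167,391),(278,391)],.044))
s=monitor.sense();print(np.round(s['tool_rot'],3))
d=ray(c,(415,313),.026)[0]
for y0 in(0,):
  pass
y=s['tool_rot'][:,1];a=np.arctan2(y[1],y[0]);print('a',a)
T=np.array(viewer.camera_info('wrist')['T']);cam=np.linalg.inv(np.r_[np.c_[s['tool_rot'],s['tool_pos']],[[0,0,0,1]]])@T;print(np.round(cam,3))
# place the camera so its axis passes near the disc: tool x axis horizontally
for b in (a,-np.pi/2,np.pi/2): print(b,planner.inverse_kinematics([d[0],d[1],.2],R(b)),planner.inverse_kinematics([.3,.2,.25],R(b)))
E
```

```text
disc [[ 0.49588185 -0.15273999  0.042     ]] plate centre [[ 0.49779446 -0.15683469  0.01      ]] bowl [[0.4947201  0.16243586 0.0735    ]] housing corners [[0.58595655 0.2573036  0.044     ]
 [0.58826934 0.07027502 0.044     ]
 [0.3662224  0.24980248 0.044     ]
 [0.36846133 0.07110298 0.044     ]]
[[ 0.941  0.337 -0.   ]
 [ 0.337 -0.941  0.002]
 [ 0.    -0.002 -1.   ]]
a -1.2269837076219516
[[ 0.001 -0.973 -0.232  0.066]
 [ 1.     0.001  0.001  0.   ]
 [-0.001 -0.232  0.973 -0.196]
 [ 0.     0.     0.     1.   ]]
-1.2269837076219516 [-4.12506674e-01  1.97151275e-02  1.41875871e+00 -4.44089210e-16
  1.70311881e+00  8.14477033e-01] [ 4.30370454e-01 -3.45309357e-01  1.63375416e+00 -4.44089210e-16
  1.85314785e+00  1.65735416e+00]
-1.5707963267948966 [-4.12506674e-01  1.97151275e-02  1.41875871e+00 -4.44089210e-16
  1.70311881e+00  1.15828965e+00] [ 4.30370454e-01 -3.45309357e-01  1.63375416e+00 -4.44089210e-16
  1.85314785e+00  2.00116678e+00]
1.5707963267948966 [-4.12506674e-01  1.97151275e-02  1.41875871e+00 -4.44089210e-16
  1.70311881e+00 -1.98330300e+00] [ 4.30370454e-01 -3.45309357e-01  1.63375416e+00 -4.44089210e-16
  1.85314785e+00 -1.14042587e+00]
```

```bash
python3 - <<'E'
from h import *
a=-1.2
bot.move_ptp([.495,.162,.25],R(a));bot.sleep(.3);S()
c,im=shot('wrist','m1.png')
cv2.imwrite('pics/m1v.png',cv2.resize(im[60:420,80:560],None,fx=1.6,fy=1.6,interpolation=cv2.INTER_CUBIC))
bot.move_ptp([.496,-.1545,.20],R(a));bot.sleep(.3);S()
c,im=shot('wrist','d1.png')
cv2.imwrite('pics/d1v.png',cv2.resize(im[60:420,80:560],None,fx=1.6,fy=1.6,interpolation=cv2.INTER_CUBIC))
E
```

```text
3.1 [0.4951 0.1617 0.25  ] F [ 0.3  0.3 -0.5] M [-0.02 -0.01 -0.  ] w 0.0943
 4.67 [ 0.4963 -0.1537  0.2002] F [-0.2  0.1 -0. ] M [ 0.   -0.02 -0.05] w 0.0938
```

View pics/m1v.png

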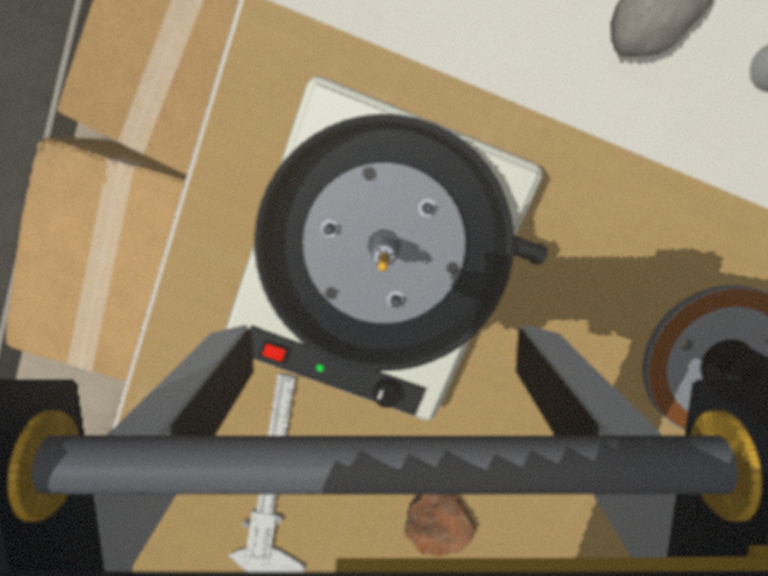

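View pics/d1v.png

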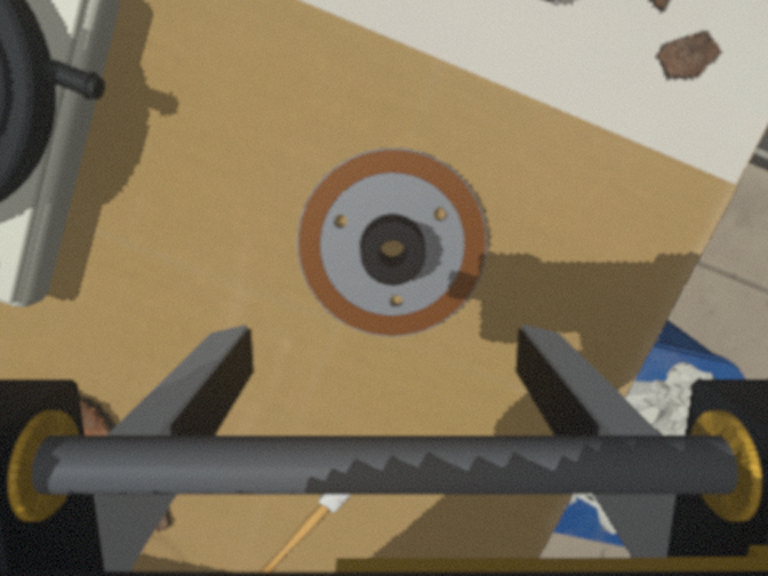

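Machine crop: studs with bright rims at (330,228), (428,207) and (397,299), dark pads between them, and the catch near (383,258). Disc crop: holes at (341,221), (441,213) and (397,299), boss at (392,249).

```bash
python3 - <<'E'
from h import *
from scipy.optimize import least_squares
def circ(P):
    f=lambda p:np.hypot(P[:,0]-p[0],P[:,1]-p[1])-p[2]
    r=least_squares(f,[*P[:,:2].mean(0),.07],loss='soft_l1',f_scale=.001);return r.x,np.sqrt(np.mean(r.fun**2))
ld=lambda n:(np.load(f'pics/{n}.npy',allow_pickle=True).item(),cv2.imread(f'pics/{n}.png'))
px=lambda L:np.array(L)/1.6+[80,60]-.2
def outline(m,seed):
    m=cv2.morphologyEx(m.astype(np.uint8),cv2.MORPH_OPEN,np.ones((3,3)))
    cs,_=cv2.findContours(m,cv2.RETR_EXTERNAL,cv2.CHAIN_APPROX_NONE)
    cs=[q for q in cs if cv2.pointPolygonTest(q,tuple(map(float,seed)),False)>=0];return max(cs,key=len)[:,0,:]
def fit3(P,w):
    a=np.arctan2(*(P-P.mean(0))[:,:2].T[::-1]);print(w,'centre',np.round(P.mean(0),4),'r',np.round(np.hypot(*(P-P.mean(0))[:,:2].T),4),'ang mod120',np.round(np.degrees(a)%120,1))
c,im=ld('d1');hsv=cv2.cvtColor(im,cv2.COLOR_BGR2HSV);g=cv2.cvtColor(im,cv2.COLOR_BGR2GRAY)
h,s,v=cv2.split(hsv)
def blobs(g,L,dark):
    out=[]
    for p in L:
        x,y=np.round(p).astype(int);r=6;w=g[y-r:y+r+1,x-r:x+r+1].astype(float)
        w=np.abs(w-np.median(w));w[w<.4*w.max()]=0
        Y,X=np.mgrid[-r:r+1,-r:r+1];out.append([x+(w*X).sum()/w.sum(),y+(w*Y).sum()/w.sum()])
    return np.array(out)
D=px([(341,221),(441,213),(397,299)])
H=blobs(s,D,0);print(H-D);fit3(ray(c,D,.01),'disc manual');fit3(ray(c,H,.01),'disc holes')
seed=px([(310,240)])[0];print('band hsv',hsv[int(seed[1]),int(seed[0])],'wood',hsv[400-200,150])
m=((h<12)|(h>172))&(s>110)
print('rim',circ(ray(c,outline(cv2.morphologyEx(m.astype(np.uint8),cv2.MORPH_CLOSE,np.ones((9,9))),seed),.01)))
c,im=ld('m1');g=cv2.cvtColor(im,cv2.COLOR_BGR2GRAY)
D=px([(330,228),(428,207),(397,299)]);H=blobs(g,D,0);print(H-D)
for z in(.06,.066):fit3(ray(c,D,z),'stud manual');fit3(ray(c,H,z),'stud')
PD=px([(370,174),(452,268),(332,293)]);fit3(ray(c,PD,.057),'pads')
m=(g>90)&(cv2.cvtColor(im,cv2.COLOR_BGR2HSV)[:,:,1]<60)
o=outline(m,px([(383,190)])[0]);P=ray(c,o,.056);print('plate',circ(P),len(o))
o=outline(g<75,px([(300,300)])[0]) if 0 else None
print('corners',ray(c,px([(312,78),(545,168),(432,417),(232,318)]),.044))
E
```

```text
[[-0.04050633 -0.21139241]
 [-0.69323239  0.32314586]
 [-0.7053185   0.43851572]]
disc manual centre [ 0.5025 -0.1585  0.01  ] r [0.0417 0.0418 0.0411] ang mod120 [86.4 85.4 85.8]
disc holes centre [ 0.502 -0.158  0.01 ] r [0.0414 0.0415 0.0414] ang mod120 [85.5 85.4 85.4]
band hsv [ 14 146 133] wood [ 20 115 168]Traceback (most recent call last):
  File "<stdin>", line 27, in <module>
  File "<stdin>", line 11, in outline
ValueError: max() iterable argument is empty
```

```bash
cat > meas.py <<'E'
from h import *
from scipy.optimize import least_squares
def circ(P):
    f=lambda p:np.hypot(P[:,0]-p[0],P[:,1]-p[1])-p[2]
    r=least_squares(f,[*P[:,:2].mean(0),.07],loss='soft_l1',f_scale=.001);return np.round(r.x,4),np.sqrt(np.mean(r.fun**2))
ld=lambda n:(np.load(f'pics/{n}.npy',allow_pickle=True).item(),cv2.imread(f'pics/{n}.png'))
px=lambda L:np.array(L)/1.6+[80,60]-.2
def outline(m,seed):
    m=cv2.morphologyEx(m.astype(np.uint8),cv2.MORPH_OPEN,np.ones((3,3)))
    cs,_=cv2.findContours(m,cv2.RETR_EXTERNAL,cv2.CHAIN_APPROX_NONE)
    cs=[q for q in cs if cv2.pointPolygonTest(q,tuple(map(float,seed)),False)>=0]
    return max(cs,key=len)[:,0,:] if cs else None
def fit3(P,w):
    a=np.arctan2(*(P-P.mean(0))[:,:2].T[::-1]);print(w,'centre',np.round(P.mean(0),4),'r',np.round(np.hypot(*(P-P.mean(0))[:,:2].T),4),'ang mod120',np.round(np.degrees(a)%120,1))
def blobs(g,L,r=6):
    out=[]
    for p in L:
        x,y=np.round(p).astype(int);w=g[y-r:y+r+1,x-r:x+r+1].astype(float)
        w=np.abs(w-np.median(w));w[w<.4*w.max()]=0
        Y,X=np.mgrid[-r:r+1,-r:r+1];out.append([x+(w*X).sum()/w.sum(),y+(w*Y).sum()/w.sum()])
    return np.array(out)
E
python3 - <<'E'
from meas import *
c,im=ld('d1');h,s,v=cv2.split(cv2.cvtColor(im,cv2.COLOR_BGR2HSV))
o=outline((s<80)|(h<15),px([(340,260)])[0]);
if o is not None:
    P=ray(c,o,.01);print('rim',circ(P),len(o))
c,im=ld('m1');g=cv2.cvtColor(im,cv2.COLOR_BGR2GRAY);h,s,v=cv2.split(cv2.cvtColor(im,cv2.COLOR_BGR2HSV))
D=px([(330,228),(428,207),(397,299)]);H=blobs(g,D);print(H-D)
for z in(.06,.066):fit3(ray(c,D,z),'stud manual');fit3(ray(c,H,z),'stud')
fit3(ray(c,px([(370,174),(452,268),(332,293)]),.057),'pads')
for t in(75,90):
    o=outline((g>t)&(s<70),px([(383,190)])[0])
    if o is not None:print('plate',circ(ray(c,o,.056)),len(o))
K=px([(312,78),(545,168),(432,417),(232,318)]);P=ray(c,K,.044);print('corners',np.round(P,4).tolist())
e=P[0]-P[3];f=P[1]-P[2];print('yaw',np.degrees([np.arctan2(e[1],e[0]),np.arctan2(f[1],f[0])]), np.degrees([np.arctan2(*-(P[i]-P[j])[:2])+0 for i,j in((1,0),(2,3))]))
E
```

```text
rim (array([ 0.5023, -0.1566,  0.0681]), np.float64(0.003737271646559692)) 449
[[ 1.12848606  0.36015936]
 [ 0.25026061  0.51412882]
 [-0.36633873  0.11904193]]
stud manual centre [0.4988 0.1623 0.06  ] r [0.042  0.0417 0.0416] ang mod120 [93.6 93.3 93.8]
stud centre [0.4986 0.1618 0.06  ] r [0.0411 0.0415 0.0412] ang mod120 [93.2 93.2 92.7]
stud manual centre [0.4997 0.1626 0.066 ] r [0.0413 0.041  0.041 ] ang mod120 [93.6 93.3 93.8]
stud centre [0.4995 0.1621 0.066 ] r [0.0404 0.0408 0.0406] ang mod120 [93.2 93.2 92.7]
pads centre [0.4977 0.1621 0.057 ] r [0.0532 0.0528 0.0534] ang mod120 [32.6 33.1 33.2]
plate (array([0.4979, 0.1634, 0.0603]), np.float64(0.0009955768439400244)) 297
plate (array([0.4981, 0.1633, 0.0597]), np.float64(0.0021081403336460623)) 314
corners [[0.5897, 0.2533, 0.044], [0.593, 0.0721, 0.044], [0.3771, 0.0732, 0.044], [0.3988, 0.2527, 0.044]]
yaw [ 0.18337175 -0.28263754] [-1.06151263  6.89760231]
```

Disc at about (0.502, −0.158) with holes at 85.5° mod 120. Spindle at about (0.498, 0.1625) with studs at 93.3° and machine yaw near 0. Grasping now, then looking at the disc in the hand.

```bash
python3 - <<'E'
from h import *
a=-1.2
bot.move_straight([.5022,-.1578,.07],rate=.15)
print(bot.move_straight([.5022,-.1578,.031],rate=.05,stop_force=6));S('down')
hand.close_gripper();S('closed')
bot.move_straight([.5022,-.1578,.2],rate=.12);bot.sleep(.2);S('lift')
c,im=shot('wrist','g1.png')
cv2.imwrite('pics/g1v.png',cv2.resize(im[60:420,80:560],None,fx=1.6,fy=1.6,interpolation=cv2.INTER_CUBIC))
E
```

```text
False
down 6.67 [ 0.5025 -0.1579  0.0313] F [ 0.8 -0.4 -0.3] M [-0.03 -0.09 -0.02] w 0.0936
closed 8.08 [ 0.5022 -0.1578  0.031 ] F [-0.1  0.8  0.3] M [0.01 0.01 0.01] w 0.0006
lift 9.84 [ 0.5019 -0.1577  0.1993] F [-0.3  0.   0.4] M [-0.01 -0.01 -0.01] w 0.0003
```

View pics/g1v.png

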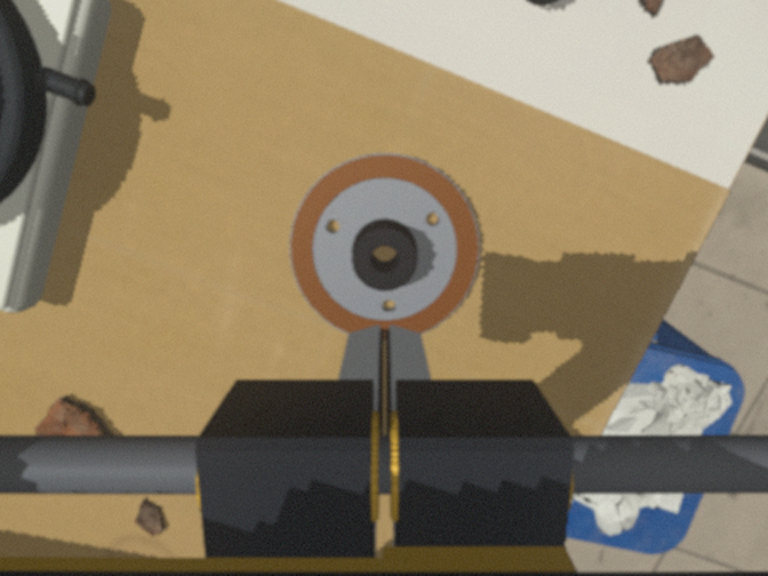

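The grasp missed: the fingers closed to 0 and the disc did not move. In both wrist views the fingertips appear at a depth of about 0.18 m, so they sit roughly 35 mm higher than the reported TCP plus `tcp_to_tips` implies. I'll reopen and feel for the plate's face to get the true height.

```bash
python3 - <<'E'
from h import *
hand.gripper_open()
bot.move_straight([.5022,-.1578,.045],rate=.2);bot.sleep(.2);s=S('pre')
hit=bot.move_straight([.5022,-.1578,-.015],rate=.025,stop_force=4);s=S(f'hit {hit}')
c,im=shot('wrist','t1.png')
cv2.imwrite('pics/t1v.png',cv2.resize(im[60:420,80:560],None,fx=1.6,fy=1.6,interpolation=cv2.INTER_CUBIC))
E
```

```text
pre 12.47 [ 0.5032 -0.1583  0.0466] F [-0.1  0.2  0.4] M [-0.04 -0.05 -0.01] w 0.0939
hit True 14.29 [ 0.5022 -0.1578 -0.0067] F [-0.7  0.3  4.4] M [-0.03  0.04 -0.02] w 0.094
```

View pics/t1v.png

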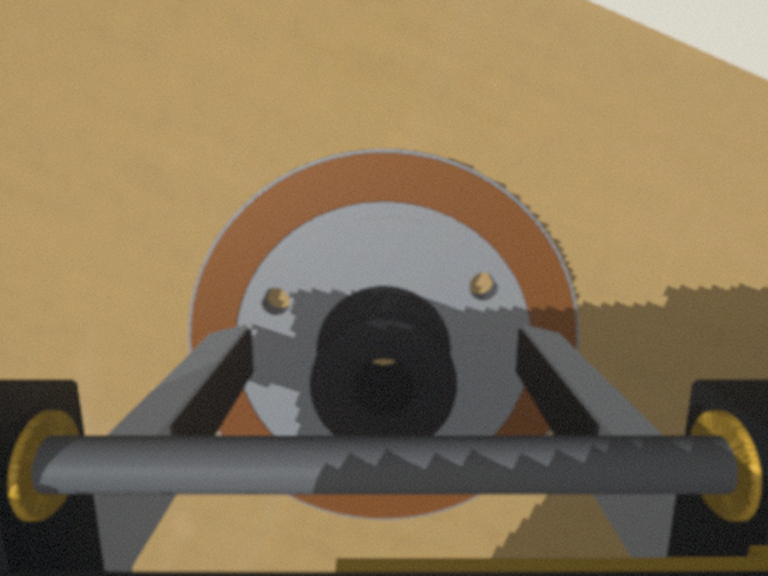

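The tips touched the plate face (z = 0.010) at a reported TCP z of −0.0067. The true tips are therefore about 17 mm above the reported TCP, and I'll work from tip height. In the picture the fingers straddle the boss and are well centred, with finger edges at (250,328) and (518,328) and the boss at x≈384.

```bash
python3 - <<'E'
from h import *
bot.move_straight([.5022,-.1578,-.0027],rate=.03);S('up4')
hand.close_gripper();s=S('closed')
p=s['tool_pos']
bot.move_straight([.5022,-.1578,.13],rate=.12);bot.sleep(.3);S('lift')
c,im=shot('wrist','g2.png')
cv2.imwrite('pics/g2v.png',cv2.resize(im[60:420,80:560],None,fx=1.6,fy=1.6,interpolation=cv2.INTER_CUBIC))
E
```

```text
up4 14.67 [ 0.5021 -0.1577 -0.0029] F [ 0.5 -0.3  0.8] M [ 0.01 -0.01 -0.02] w 0.0941
closed 15.5 [ 0.5021 -0.1577 -0.0027] F [-0.3  0.8 -0.3] M [ 0.06  0.02 -0.01] w 0.0436
lift 17.06 [ 0.502  -0.1577  0.1295] F [ 0.4  0.1 -4.9] M [ 0.02 -0.03  0.04] w 0.043
```

View pics/g2v.png

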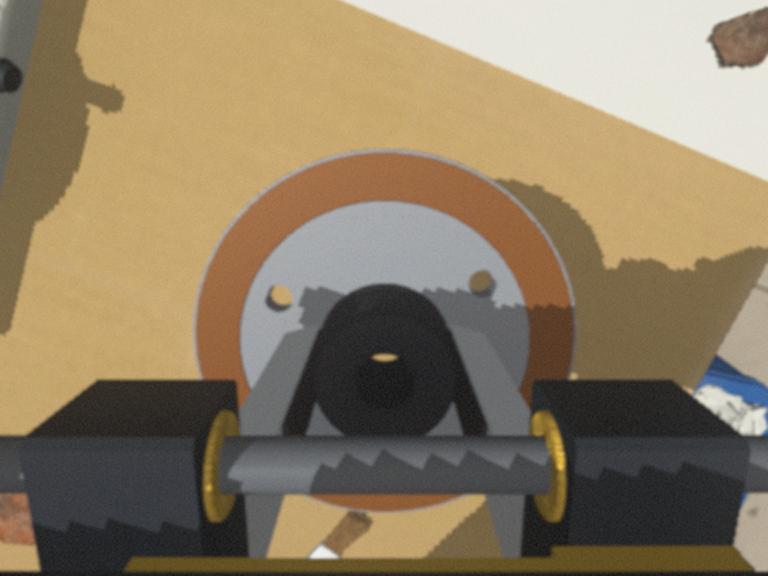

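```bash
python3 - <<'E'
from meas import *
c,im=ld('g2');z=.1295+.0127;g=cv2.cvtColor(im,cv2.COLOR_BGR2GRAY)
h,s,v=cv2.split(cv2.cvtColor(im,cv2.COLOR_BGR2HSV))
for zz in(z,z+.003):
    print('manual rim',circ(ray(c,px([(195,330),(575,330),(384,149),(384,512),(253,200),(517,200)]),zz)))
    H=ray(c,px([(279,297),(482,284)]),zz);d=H[1]-H[0];a=np.degrees(np.arctan2(d[1],d[0]));n=np.array([-d[1],d[0]])/np.hypot(*d[:2])
    m=H.mean(0)[:2];print('dist',np.hypot(*d[:2]),'line ang',a,'->hole ang mod120',(a+30)%120,(a+90-0)%120,'centre',m-.021*n,m+.021*n)
s=monitor.sense();print(np.round(s['tool_rot'],4).tolist())
E
```

```text
manual rim (array([ 0.5018, -0.1582,  0.0693]), np.float64(0.00020081916824132628))
dist 0.07227141361743439 line ang -64.90128755803663 ->hole ang mod120 85.09871244196337 25.09871244196337 centre [ 0.50153348 -0.15801373] [ 0.53956777 -0.14019821]
manual rim (array([ 0.5028, -0.1578,  0.0682]), np.float64(0.0001975353386014014))
dist 0.07108964212255238 line ang -64.90128755803661 ->hole ang mod120 85.09871244196339 25.098712441963386 centre [ 0.50225186 -0.15776557] [ 0.54028615 -0.13995005]
[[0.9321, 0.3623, -0.0028], [0.3623, -0.9321, 0.0012], [-0.0022, -0.0022, -1.0]]
```

The disc is centred in the hand to about 0.5 mm, with holes at 85.2°. I'll turn it +7.9° during the transfer and lower it over the spindle with a force stop.

```bash
python3 - <<'E'
from h import *
a=-1.2+np.radians(7.9); x,y=.4981,.1626
bot.move_straight([.502,-.1578,.15],rate=.12)
bot.move_straight([x,y,.15],rate=.18,rotation=R(a))
bot.move_straight([x,y,.100],rate=.08);bot.sleep(.3);S('above')
h=bot.move_straight([x,y,.075],rate=.025,stop_force=3);S(f'stop {h}')
c,im=shot('wrist','p1.png')
cv2.imwrite('pics/p1v.png',cv2.resize(im[60:420,80:560],None,fx=1.6,fy=1.6,interpolation=cv2.INTER_CUBIC))
E
```

```text
above 20.43 [0.4984 0.1627 0.1006] F [ 0.4 -0.3 -5.6] M [-0.03  0.01  0.01] w 0.0433
stop False 21.58 [0.4983 0.1627 0.0753] F [ 0.3 -0.  -4.3] M [-0.02 -0.03 -0.02] w 0.0435
```

View pics/p1v.png

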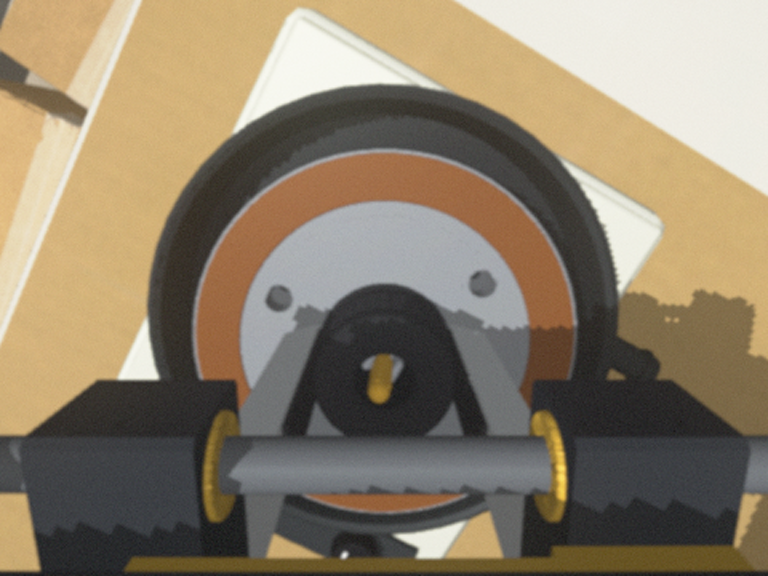

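The disc is on the spindle with the catch through the bore at about (380,375), no side force. Lowering gently and searching angles if it rests on the studs.

```bash
python3 - <<'E'
from h import *
a0=-1.2+np.radians(7.9); x,y=.4981,.1626
bot.move_straight([x,y,.066],rate=.05)
for d in (0,1.5,-1.5,3,-3,4.5,-4.5,6,-6):
    t=monitor.sense()['tool_pos']
    if d: bot.move_straight([x,y,t[2]+.0005],rate=.03,rotation=R(a0+np.radians(d)))
    h=bot.move_straight([x,y,.0545],rate=.02,stop_force=4);s=S(f'{d} {h}')
    if s['tool_pos'][2]<.0575: break
    if s['t']>45: break
E
```

```text
0 False 22.69 [0.4981 0.1626 0.0545] F [-1.1 -0.2 -5.8] M [0.04 0.01 0.01] w 0.0433
```

```bash
python3 - <<'E'
from h import *
x,y=.4981,.1626
h=bot.move_straight([x,y,.0515],rate=.01,stop_force=5);s=S(f'{h}')
bot.sleep(.2);S('settle')
E
```

```text
True 22.95 [0.4981 0.1626 0.0533] F [ 0.4 -0.5  4.2] M [-0.01 -0.05 -0.05] w 0.0436
settle 23.15 [0.4981 0.1626 0.0531] F [ 2.5 -0.2  6. ] M [-0.03 -0.17  0.03] w 0.0435
```

Contact came about 1 mm below the seat estimate and 9 mm below the stud level, so the disc is home. Release, then fold the catch.

```bash
python3 - <<'E'
from h import *
x,y=.4981,.1626; Z=lambda tip:tip-.0167
bot.move_straight([x,y,.0539],rate=.02);S('relax')
hand.gripper_open();bot.sleep(.1);S('open')
bot.move_straight([x,y,.135],rate=.1)
hand.close_gripper()
bot.move_straight([x+.04,y,.135],rate=.15,rotation=R(-np.pi/2))
bot.sleep(.1);S('side');shot('scene','s2.png');shot('wrist','w2.png')
bot.move_straight([x+.04,y,Z(.117)],rate=.1);bot.sleep(.2);S('low')
h=bot.move_straight([x-.013,y,Z(.117)],rate=.05,stop_force=8);S(f'push {h}')
shot('scene','s3.png')
im=cv2.imread('pics/s3.png')[250:380,200:400];cv2.imwrite('pics/s3v.png',cv2.resize(im,None,fx=4,fy=4,interpolation=cv2.INTER_CUBIC))
E
```

```text
relax 23.49 [0.498  0.1626 0.0537] F [0.  0.1 0.7] M [ 0.07 -0.12 -0.03] w 0.0435
open 24.5 [0.4981 0.1626 0.0539] F [-0.5 -0.3  0.4] M [-0.02 -0.08 -0.04] w 0.0942
side 27.63 [0.5378 0.1627 0.135 ] F [-0.9  1.3  0. ] M [0.02 0.04 0.01] w 0.0002
low 28.43 [0.5387 0.1627 0.1013] F [ 0.2  0.7 -0.7] M [0.   0.06 0.03] w 0.0006
push False 29.64 [0.4847 0.1627 0.1004] F [-2.   0.9  3.2] M [0.13 0.38 0.01] w 0.0003
```

View pics/s3v.png

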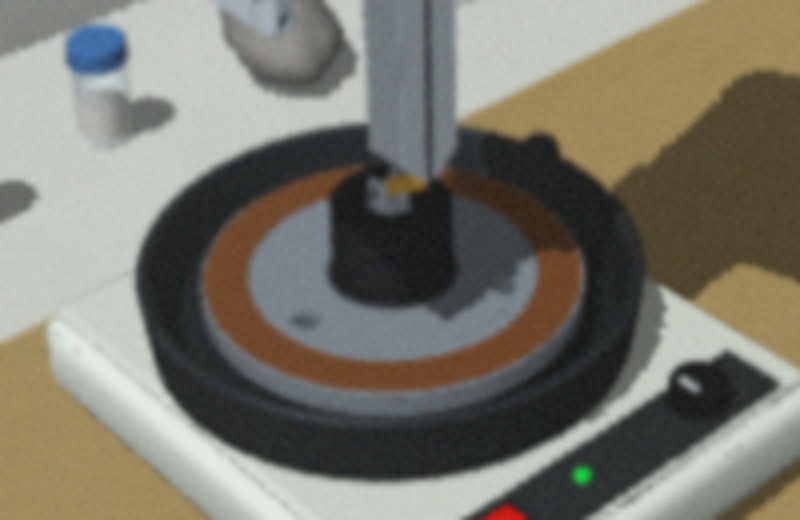

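The disc lies flat and low in the bowl. The brass catch at (405,185) is bent toward the front under the fingertips. Finishing the fold from above.

```bash
python3 - <<'E'
from h import *
x,y=.4981,.1626; Z=lambda tip:tip-.0167
h=bot.move_straight([x-.020,y,Z(.116)],rate=.04,stop_force=6);S(f'a {h}')
h=bot.move_straight([x-.020,y,Z(.1055)],rate=.02,stop_force=5);S(f'down {h}')
bot.sleep(.1)
bot.move_straight([x-.020,y,.16],rate=.12);S('up')
bot.move_straight([x-.06,y,.2],rate=.15,rotation=R(-1.2));bot.sleep(.2);S()
shot('wrist','w4.png');shot('scene','s4.png')
a=cv2.imread('pics/s4.png')[250:380,200:400];b=cv2.imread('pics/w4.png')[60:320,160:480]
cv2.imwrite('pics/f4.png',np.hstack([cv2.resize(a,(400,260),interpolation=2),cv2.resize(b,(320,260))]))
E
```

```text
a False 30.02 [0.4777 0.1625 0.0991] F [-0.1  0.5  1.3] M [ 0.05  0.12 -0.01] w 0.0009
down True 30.52 [0.4779 0.1626 0.0893] F [-0.7 -0.1  3.7] M [0.03 0.11 0.02] w 0.0005
up 31.37 [0.4775 0.1625 0.1589] F [-0.5  0.  -0.2] M [ 0.02  0.02 -0.  ] w 0.0004
 32.09 [0.4379 0.1624 0.1985] F [ 0.8 -0.2  0. ] M [ 0.03 -0.01  0.01] w 0.0008
```

View pics/f4.png

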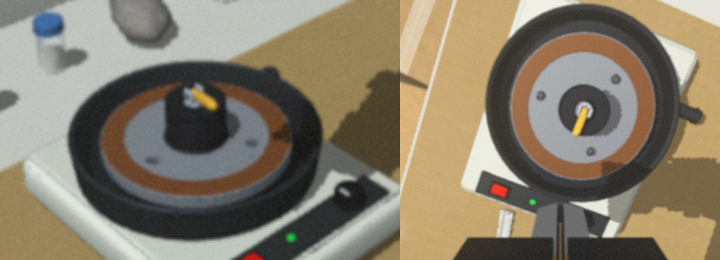

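The catch lies flat across the boss toward the control strip. The press met a firm stop at tip height 0.106 m, which is where the folded bar's top should be. The robot is clear of everything, so I'm handing in.

```bash
python3 - <<'E'
from h import *
S();bot.finish_job()
E
```

```text
32.19 [0.438  0.1625 0.199 ] F [-0.5 -0.5 -0.6] M [ 0.04  0.02 -0.03] w 0.0004
the job is handed in; nothing more can be done
```

The disc is fitted on the spindle and the catch is folded flat across its boss. I handed the job in at 32 s, and the hand-in gives no verdict.

- **Failed check, since mended:** my first grasp closed on nothing. The fingertips turned out to be about 17 mm above the reported TCP rather than 17 mm below it. I found the true height by touching the plate's face at about 4 N, then gripped the boss properly (43.5 mm opening).
- **Seating the disc:** I turned it 7.9° to match the studs as seen in the camera. It went straight down with no angle search and met the cushion about 1 mm below the calculated seat, 9–10 mm below the stud-top level. The tool force there reached about 6 N upward, and the disc was then let go with almost no load on it.
- **Folding the catch:** the press stopped firmly at a fingertip height of 0.106 m, where the top of a flat catch should be. Tool force changed by no more than about 5 N.
- **Last check:** the final pictures show the disc level and low in the bowl, and the catch flat toward the control strip. The robot was clear, with its force reading near zero. I did not measure the catch angle directly.
- **Other objects:** I never went near the vials, glue bottle or loupe, but I did not re-measure where they stand.

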